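# Check the short battery pack with the tweezer tester

### The arm

A 7-joint arm with a two-finger parallel gripper is mounted at the origin on the work surface. World frame = base frame: x ahead of the robot, y to its left, z up, the work surface at z = 0. Lengths are in m, angles in rad, forces in N, time in s.
With the tool pointing down it reaches from about 0.425 to 1.025 m from the base axis. Payload 9.4 kg.
Tool frame: the origin (TCP) lies at the centre of the arm's flange, where the gripper is bolted on; the fingertips stand 186 mm ahead of it and the grasp point (between the pads) lies 167 mm ahead of it; z points along the fingers, y is the direction in which the jaws open and shut (so a half turn about z gives the same grasp; the last joint's range is limited). The gripper opens to 93 mm and grips with 3 to 60 N. Pads are 15 mm wide; open, the fingers measure 128 mm over their backs; the gripper's body (75 mm by 188 mm) begins 65 mm behind the grasp point.
Start: joints at [-1.284, 0.599, -0.003, 1.599, 0.002, 0.943, -0.08], TCP at [0.258, 0.678, 0.405] pointing down, gripper open.
Joint ranges: [-2.57, 2.57], [-0.35, 1.97], [-1.29, 1.29], [0.11, 2.56], [-1.05, 4.19], [0.11, 1.86], [-2.63, 2.63]. Speed limits (rad/s): [2.22, 2.22, 3.01, 3.01, 3.14, 3.14, 3.14].

### API

Orientations are given as a unit quaternion [x, y, z, w].
In Python, from workcell import * gives the robot as it stands.
- The arm moves only by the shell command python3 -m creep 'ROWS' [FORCE]. ROWS is JSON, a list of rows, each an object of numbers: "tx", "ty", "tz": the shift along the tool's x, y, z in m; "ax", "ay", "az": the turn, a rotation vector about the tool's x, y, z in degrees; "gripper": the opening, from 0 (shut) to 1 (fully open). A call has 1 to 20 rows; each row shifts and turns the commanded pose from where the row before left it, along the tool's axes as they then stand; what a row does not reach is not made up. A row lasts 1/10 s, in which the tool goes at most 50 mm and 8.59 degrees, less where a joint would pass 70% of its speed; a pose out of reach is approached as far as the arm can. A call is refused whole if a number of a shift passes 0.05 or a number of a turn 8.59, either way. A call with a gripper value outside its range is refused whole. The fingers move at their own pace and stop on an object; FORCE is the grip in N (left out, the last holds). Time passes only in rows, so rows that do not move let the fingers close. It gives the time, the measured TCP pose, the force and the opening at its end, in the units of the state.
- read_state(): the state, without advancing time (a new reading comes with each control period).
- get_image(name): name is "scene" or "top" or "wrist"; returns the picture (420x560x3 uint8, red, green, blue); there is no depth.
- camera_params(name): a dict with "mtx" (3x3 intrinsics, pixels), "R" (3x3) and "t" (3): a world point X has camera coordinates R X + t. Camera axes: x right, y down, z forward; pixel columns grow to the right and rows downward; lengths in m; the calibration is good to about 2 mm. A picture is of the moment at which its call begins: read the wrist's pose just before it. camera_params takes no time and is no camera call; for the wrist camera it gives the pose at the moment of the call.
- close_job(): hands the job in, once; it reports no verdict.
The state is a dict: "time_s": time; "qpos": joint angles; "dq": joint speeds; "tau": joint torques, N m; "tool_pos": TCP position; "tool_rot": TCP orientation; "ft_force": force on the tool from outside, world axes, zero at the start; "torque": the same for the moment, N m; "finger_gap": finger opening in m.
Only numpy, scipy, OpenCV 4.12 (cv2) and the standard library are available. Lean on these libraries where they do the work, as an engineer would, in place of code of your own. Each camera call takes 0.05 s, during which the arm holds its last target.

### The job

Check the voltage of the short battery pack on the pit bench: take the tweezer tester out of its stand, squeeze it until its two points stand as far apart as the pack's two brass terminals, and rest one point lightly on each terminal, either way round. Hold the points on the terminals steadily for a good two seconds so that the reading settles, and finish still holding them there, squeezed to that gap; do not push the pack about, and leave the long pack, the wheels, the driver and the damper where they are.

Things in the scene. Friction and masses are not known exactly. Their poses are not given: they have to be found in the camera images.
- tester: tweezer-type battery tester, 122 mm long, 55 g, standing upright in the stand's slot, points down, with up to 2 mm of play. Two arms (black, then steel) hinged in a grey heel (13 x 19 mm across, from 28 to 50 mm above the origin; blank display on its broad faces). Origin on its middle line, midway between its two finger pads; z points up to the heel, y runs across from one arm to the other
- pad_left (a point): middle of the outer face of the rubber finger pad on the +y arm (its like sits opposite, on the -y arm). The pads, 15 mm wide (x) and 24 mm tall, are what one squeezes, along the tester's y, from above, the heel passing up between the gripper's fingers. Over both pads: 30 mm when free, about 24 mm with the points 18 mm apart, when the pad faces are upright and parallel
- blade_left (a joint): closing angle of one arm about its hinge in the heel, 43 mm above the origin, rad (the other arm turns alike): 0 free, 0.070 points 18 mm apart, 0.125 nearly shut. Gap of the points = 34 mm less 230 mm per rad, or less 2.7 mm per mm by which the pads are squeezed together. The arms spring apart: 3 N on each pad starts them closing, 6 N holds 18 mm, 9 N shuts them
- point_left (a point): lowest spot of the 5 mm steel ball at the end of the +y arm, 72 mm below the tester's origin; the two points stand 34 mm apart when free
- point_right (a point): the same at the end of the -y arm
- stand: fixed wooden block, 59 mm (x, from -23 to 36) by 110 mm (y) by 45 mm tall, with a slot from above, 11 mm (x) by 48 mm (y), floor 6 mm above the bench, running along its y, in which the tester stands, its points side by side along the slot; four small bits stand 7 mm proud of the top beside the slot. Origin under the middle of the slot, at bench height
- short_pack: the shorter battery pack, loose, 0.2 kg, grey hard case 96 mm long (x) by 47 mm (y) by 25 mm tall with a paper label, lying flat. Origin at the centre of its underside
- short_pack_terminal_left: one brass terminal of the short pack, a disc 9 mm across, 1.5 mm proud of the top face (its top is 26.5 mm above the bench). Origin at the centre of its top. It lies 35 mm from the pack's centre along the pack's x and 9 mm to +y; the two terminals are 18 mm apart, centre to centre
- short_pack_terminal_right: the other brass terminal of the short pack, alike, 9 mm to the -y side of the pack's middle line
- long_pack: the longer battery pack, loose, alike but 139 mm long; leave alone. Origin at the centre of its underside
- wheel0: lowest of three small loose wheels (52 mm across, 26 mm high each) piled up 78 mm high; leave alone. Origin at the centre of its underside
- wheel2: uppermost of the three piled wheels; leave alone. Origin at the centre of its underside
- driver: black pen-shaped electric screwdriver, 175 mm long, 26 mm thick, lying on the bench; leave alone. Origin near its middle on the bench
- damper: small spring damper, 90 mm long, 16 mm thick, lying on the bench; leave alone. Origin near its middle on the bench

How it is judged:
On the way, in this order (a step that is already met when the one before it is completed fails the run):
1. the tester is held by its pads with its points clear above the stand (height (world z) of each of point_left, point_right above 0.05 m and contact force between the fingers and tester above 1 N and contact force between tester and stand below 0.05 N), for 0.1 s.
2. the points, squeezed to the spacing of the terminals, rest on both terminals of the short pack without a break (((horizontal distance between point_left and short_pack_terminal_left below 0.0045 m and horizontal distance between point_right and short_pack_terminal_right below 0.0045 m) or (horizontal distance between point_left and short_pack_terminal_right below 0.0045 m and horizontal distance between point_right and short_pack_terminal_left below 0.0045 m)) and contact force between each of short_pack_terminal_left, short_pack_terminal_right and tester above 0.1 N and distance between point_left and point_right between 0.0145 and 0.0215 m and contact force between the fingers and tester above 1 N), for 1.5 s.
At the end, for the whole second after the job is handed in: One point on each brass terminal of the short pack (within 4.5 mm of its centre, touching with more than 0.1 N), the points 18 mm apart to within 3.5 mm, the tester still squeezed in the gripper, at rest and clear of the stand, the pack flat and within 15 mm of where it lay (all of step 2 and linear speed of tester below 0.01 m/s and velocity of joint blade_left between -0.05 and 0.05 rad/s and contact force between tester and stand below 0.05 N and distance of short_pack from where it was at the start of the episode below 0.015 m and angle between short_pack's own z axis and vertical below 0.05 rad); the arm keeps its last pose, push and grip.
It fails at once if the long pack, the wheels, the driver or the damper is moved (distance of any of wheel0, wheel2, long_pack from where it was at the start of the episode above 0.01 m or distance of any of driver, damper from where it was at the start of the episode above 0.015 m).
It fails at once if the short pack is pushed more than 15 mm (distance of short_pack from where it was at the start of the episode above 0.015 m).
It fails at once if the points are pressed hard on the short pack (over 20 N) (contact force between tester and short_pack above 20 N).
It also fails if it takes over 43 s, if anything falls off the work surface, if the arm or the gripper's body presses on something with over 40 N, if the wrist force passes 120 N, or if a joint passes its speed limit or range.

## Working session

There is one attempt and no reset: what is moved stays moved. The work goes in short steps, Python scripts to look and compute and a shell command to move; the robot and the scene stay as the last step left them, time stands still between calls to the robot, and variables do not carry over. Pictures are saved under pics/ and viewed, and the job is handed in when it is done.

```bash
mkdir -p pics; cat > h.py <<'E'
from workcell import *
import numpy as np, cv2, json
def snap(n,f):
    p=camera_params(n); im=get_image(n)
    cv2.imwrite(f'pics/{f}.png',cv2.cvtColor(im,cv2.COLOR_RGB2BGR))
    json.dump({k:np.array(p[k]).tolist() for k in('mtx','R','t')},open(f'pics/{f}.json','w'))
def crop(f,u0,v0,u1,v1,s,o):
    im=cv2.imread(f'pics/{f}.png')[v0:v1,u0:u1]
    cv2.imwrite(f'pics/{o}.png',cv2.resize(im,None,fx=s,fy=s,interpolation=cv2.INTER_CUBIC))
def P(f):
    d=json.load(open(f'pics/{f}.json'));return [np.array(d[k]) for k in('mtx','R','t')]
def ray(f,u,v):
    K,R,t=P(f); d=R.T@np.linalg.solve(K,[u,v,1.]); return -R.T@t, d/np.linalg.norm(d)
def atz(f,u,v,z):
    c,d=ray(f,u,v); return c+d*(z-c[2])/d[2]
def tri(*obs):
    A=np.zeros((3,3));b=np.zeros(3)
    for f,u,v in obs:
        c,d=ray(f,u,v);M=np.eye(3)-np.outer(d,d);A+=M;b+=M@c
    x=np.linalg.solve(A,b); 
    res=[np.linalg.norm((np.eye(3)-np.outer(ray(*o)[1],ray(*o)[1]))@(x-ray(*o)[0])) for o in obs]
    return x,res
def proj(f,X):
    K,R,t=P(f); c=K@(R@np.array(X)+t); return c[:2]/c[2]
E
python3 - <<'E'
from h import *
for n in('scene','top','wrist'): snap(n,n+'0')
s=read_state();print(s)
for n in('scene','top','wrist'):
    K,R,t=P(n+'0');print(n,-R.T@t,K[0,0],R[2])
E
```

```text
{'time_s': 0.15, 'qpos': array([-1.28370018,  0.59997955, -0.0025249 ,  1.59992973,  0.00183402,
        0.94287466, -0.07980541]), 'dq': array([-0.00023808, -0.00204936, -0.00063632, -0.00141607,  0.00089144,
        0.00215608,  0.00087523]), 'tau': array([ 3.55120479e-03, -7.65585136e+01,  1.49906315e+00, -2.52564132e+01,
       -5.23324788e-02,  1.48058514e-02,  8.39617383e-05]), 'tool_pos': array([0.2579258 , 0.67742631, 0.40403674]), 'tool_rot': array([ 1.80868268e-01,  9.83507151e-01, -5.94356378e-04, -3.20858908e-05]), 'ft_force': array([ 0.1483067 ,  0.13421178, -0.05549869]), 'torque': array([ 0.04251131, -0.01431013,  0.01365798]), 'finger_gap': 0.09327689335551433}
scene [ 1.02692286 -0.16994124  0.62608927] 399.96705776227884 [-0.60344573  0.288187   -0.74350622]
top [0.3916082  0.02848642 1.0819128 ] 547.0352448647624 [ 0.21692193 -0.00693545 -0.97616432]
wrist [0.18648325 0.70384841 0.38349738] 346.2904337056187 [ 0.25671543 -0.10057376 -0.96123988]
```

View pics/scene0.png

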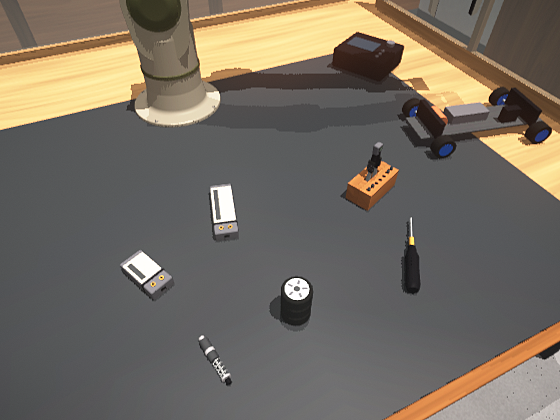

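View pics/top0.png

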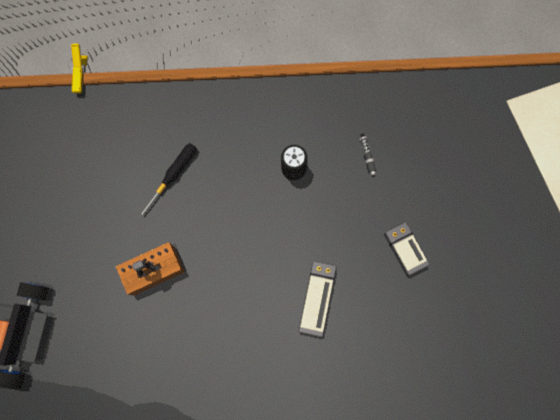

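View pics/wrist0.png

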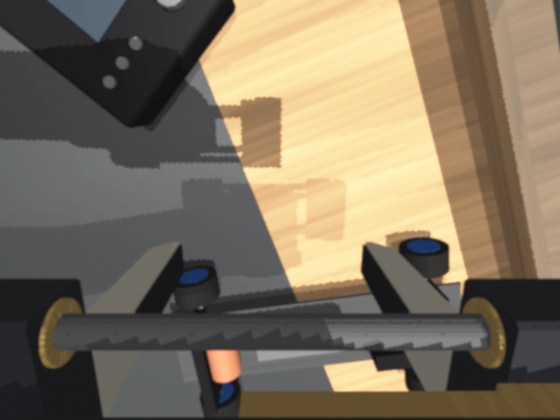

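The scene shows the stand at (372,185) with the tester upright. The short pack is at (147,272), with its terminals towards the camera. In the top view the stand is at (150,268) and the short pack at (407,248), with terminals at about (394,234) and (403,230). I'll enlarge both.

```bash
python3 - <<'E'
from h import *
crop('top0',105,225,205,305,7,'c1')
crop('top0',375,215,440,280,9,'c2')
crop('scene0',330,130,420,215,7,'c3')
crop('scene0',110,240,185,305,9,'c4')
E
```

```text
(no output)
```

View pics/c1.png

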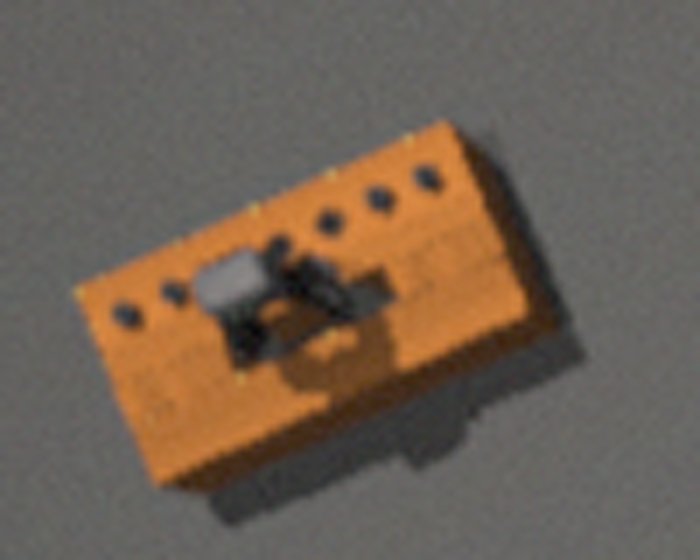

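View pics/c2.png

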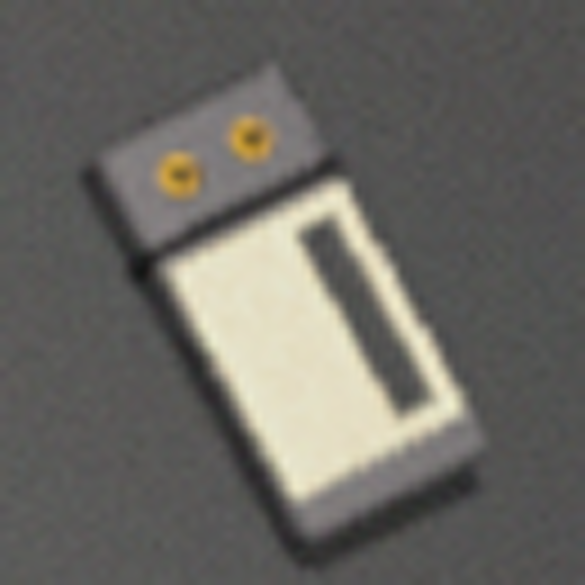

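View pics/c3.png

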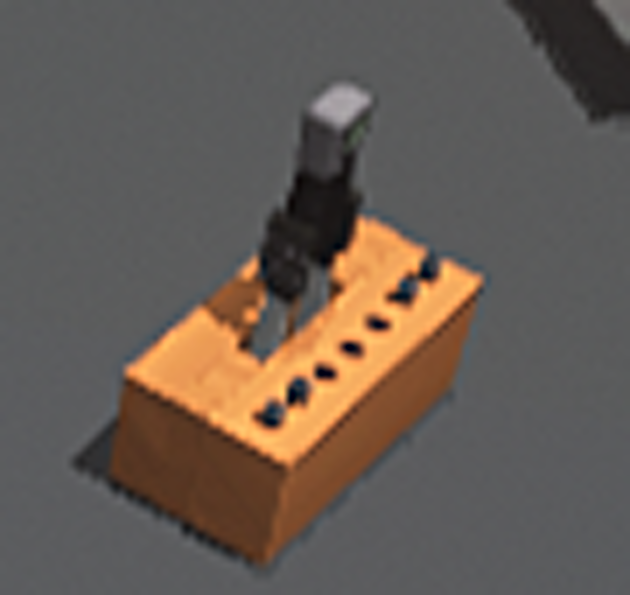

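View pics/c4.png

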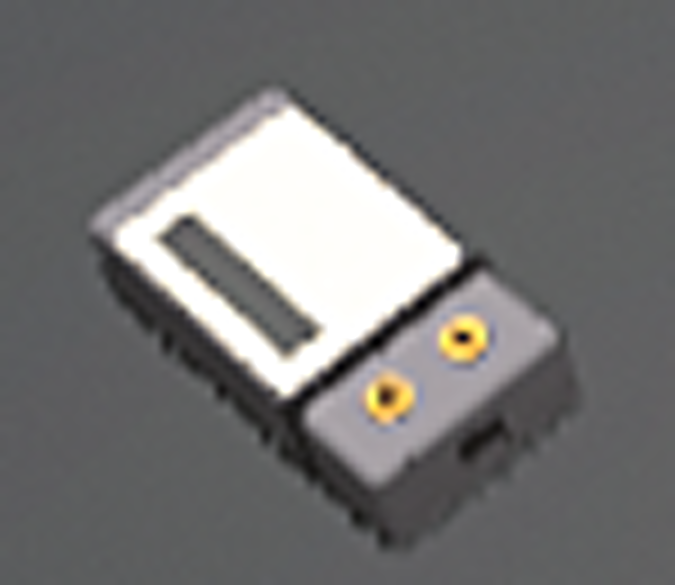

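```bash
cat >> h.py <<'E'
def un(u,v,u0,v0,s): return u0+(u+.5)/s-.5, v0+(v+.5)/s-.5
E
python3 - <<'E'
from h import *
A=tri(('top0',*un(180,175,375,215,9)),('scene0',*un(463,338,110,240,9)))
B=tri(('top0',*un(251,138,375,215,9)),('scene0',*un(388,397,110,240,9)))
print('T+',A,'T-',B)
a,b=[np.array(atz('top0',*un(*p,375,215,9),.0265)) for p in((180,175),(251,138))]
print(a,b,np.linalg.norm(a-b),(a+b)/2)
tc=[un(*p,105,225,7) for p in((78,290),(447,122),(527,315),(158,485))]
# top: far-left(+x,+y), far-right(+x,-y), near-right, near-left
sc=[un(*p,330,130,7) for p in((485,278),(290,465),(125,372),(365,220))]
C=[]
for t,s in zip(tc,sc):
    x,r=tri(('top0',*t),('scene0',*s));print('stand',x,r, atz('top0',*t,.045), atz('scene0',*s,.045))
    C.append(atz('top0',*t,.045))
print('heel',tri(('top0',*un(232,278,105,225,7)),('scene0',*un(342,103,330,130,7))))
print('slot edge angle', [np.degrees(np.arctan2(*(C[i]-C[j])[:2])) for i,j in((0,1),(3,2))])
E
```

```text
T+ (array([ 0.5803637 , -0.18981375,  0.0241614 ]), [np.float64(0.00018342221807331614), np.float64(0.00018342221807335574)]) T- (array([ 0.58777102, -0.20621456,  0.0243648 ]), [np.float64(2.7336857623147304e-05), np.float64(2.7336857623247115e-05)])
[ 0.57991835 -0.18951474  0.0265    ] [ 0.5873787  -0.20571318  0.0265    ] 0.01783385110630194 [ 0.58364853 -0.19761396  0.0265    ]
stand [0.54047267 0.35161712 0.04255052] [np.float64(0.0008331476973036465), np.float64(0.0008331476973035645)] [0.53967898 0.35009767 0.045     ] [0.54269635 0.35034039 0.045     ]
stand [0.58235982 0.25103881 0.04090835] [np.float64(0.00046984213182265055), np.float64(0.0004698421318226062)] [0.58137365 0.24974017 0.045     ] [0.58558751 0.24858049 0.045     ]
stand [0.5276762  0.22875898 0.04090394] [np.float64(2.268781150057333e-05), np.float64(2.26878115006358e-05)] [0.52715127 0.22799166 0.045     ] [0.53116527 0.22594513 0.045     ]
stand [0.49033648 0.33708761 0.03187863] [np.float64(0.00643784039923427), np.float64(0.006437840399234181)] [0.48587377 0.32744165 0.045     ] [0.50361727 0.33265174 0.045     ]
heel (array([0.52976651, 0.2871626 , 0.12485325]), [np.float64(0.0005132468710242877), np.float64(0.0005132468710244019)])
slot edge angle [np.float64(-22.5609960443803), np.float64(-22.54128295861658)]
```

```bash
python3 - <<'E'
from h import *
from scipy.spatial.transform import Rotation as Ro
s=read_state();T=Ro.from_quat(s['tool_rot']).as_matrix();print(T.round(3))
K,R,t=P('wrist0');print(K);print('cam axes in tool',(T.T@R.T).round(3),T.T@(-R.T@t-s['tool_pos']))
for z in(.167,.2,.3,.35,.4):
  for x in (0,.03,.06,.1,.15): print(z,x,proj('wrist0',s['tool_pos']+T@[x,0,z]).round(0))
E
python3 -m creep '[{"tx":-0.026,"ty":-0.018},{"tx":-0.026,"ty":-0.018},{"tx":-0.026,"ty":-0.018},{"tx":-0.026,"ty":-0.018},{"tx":-0.026,"ty":-0.018},{"tx":-0.026,"ty":-0.018},{"tx":-0.026,"ty":-0.018},{"tx":-0.026,"ty":-0.018},{"tx":-0.026,"ty":-0.018},{"tx":-0.026,"ty":-0.018},{"tx":-0.026,"ty":-0.018},{"tx":-0.026,"ty":-0.018},{"az":-7},{"az":-7},{"az":-7},{"az":-7},{"az":-7},{"az":-8.4},{}]'
```

```text
[[-0.935  0.356 -0.   ]
 [ 0.356  0.935 -0.001]
 [-0.    -0.001 -1.   ]]
[[346.29043371   0.         271.78290935]
 [  0.         346.29043371 204.6234706 ]
 [  0.           0.           1.        ]]
cam axes in tool [[-0.001 -0.961 -0.276]
 [ 1.    -0.001 -0.002]
 [ 0.001 -0.276  0.961]] [ 0.07617162 -0.00069952  0.02052863]
0.167 0 [274. 275.]
0.167 0.03 [274. 214.]
0.167 0.06 [274. 145.]
0.167 0.1 [274.  41.]
0.167 0.15 [ 274. -115.]
0.2 0 [274. 247.]
0.2 0.03 [274. 195.]
0.2 0.06 [274. 138.]
0.2 0.1 [274.  54.]
0.2 0.15 [274. -69.]
0.3 0 [273. 200.]
0.3 0.03 [273. 164.]
0.3 0.06 [273. 127.]
0.3 0.1 [273.  73.]
0.3 0.15 [273.  -2.]
0.35 0 [273. 187.]
0.35 0.03 [273. 156.]
0.35 0.06 [273. 123.]
0.35 0.1 [273.  78.]
0.35 0.15 [273.  16.]
0.4 0 [273. 176.]
0.4 0.03 [273. 149.]
0.4 0.06 [273. 121.]
0.4 0.1 [273.  81.]
0.4 0.15 [273.  28.]validation failed for argument at $[0]...
```

```bash
python3 -m creep --help; python3 -m creep '[{"tx":-0.026,"ty":-0.018,"tz":0,"ax":0,"ay":0,"az":0,"gripper":1}]'
```

```text
time_s: 0.25
tool_pos: [0.2724, 0.654, 0.4038]
tool_rot: [0.178, 0.984, 0.0, -0.001]
ft_force: [0.2, -0.8, 0.4]
finger_gap: 0.0932invalid input: not JSON, or not a number
```

```bash
python3 -m creep '[{"tx":-0.026,"ty":-0.018,"gripper":1}]'; python3 -m creep '[{"tx":-0.026,"ty":-0.018,"tz":0,"ax":0,"ay":0,"az":0}]'
```

```text
validation failed for argument at $[0]...
validation failed for argument at $[0]...
```

```bash
python3 -m creep '[{"tx":-0.026,"ty":-0.018,"tz":0,"ax":0,"ay":0,"az":0,"gripper":1},{"tx":-0.026,"ty":-0.018,"tz":0,"ax":0,"ay":0,"az":0,"gripper":1},{"tx":-0.026,"ty":-0.018,"tz":0,"ax":0,"ay":0,"az":0,"gripper":1},{"tx":-0.026,"ty":-0.018,"tz":0,"ax":0,"ay":0,"az":0,"gripper":1},{"tx":-0.026,"ty":-0.018,"tz":0,"ax":0,"ay":0,"az":0,"gripper":1},{"tx":-0.026,"ty":-0.018,"tz":0,"ax":0,"ay":0,"az":0,"gripper":1},{"tx":-0.026,"ty":-0.018,"tz":0,"ax":0,"ay":0,"az":0,"gripper":1},{"tx":-0.026,"ty":-0.018,"tz":0,"ax":0,"ay":0,"az":0,"gripper":1},{"tx":-0.026,"ty":-0.018,"tz":0,"ax":0,"ay":0,"az":0,"gripper":1},{"tx":-0.026,"ty":-0.018,"tz":0,"ax":0,"ay":0,"az":0,"gripper":1},{"tx":-0.026,"ty":-0.018,"tz":0,"ax":0,"ay":0,"az":0,"gripper":1},{"tx":-0.026,"ty":-0.018,"tz":0,"ax":0,"ay":0,"az":0,"gripper":1},{"tx":-0.026,"ty":-0.018,"tz":0,"ax":0,"ay":0,"az":0,"gripper":1},{"tx":-0.026,"ty":-0.018,"tz":0,"ax":0,"ay":0,"az":0,"gripper":1}]'
python3 -m creep '[{"tx":0,"ty":0,"tz":0,"ax":0,"ay":0,"az":-7,"gripper":1},{"tx":0,"ty":0,"tz":0,"ax":0,"ay":0,"az":-7,"gripper":1},{"tx":0,"ty":0,"tz":0,"ax":0,"ay":0,"az":-7,"gripper":1},{"tx":0,"ty":0,"tz":0,"ax":0,"ay":0,"az":-7,"gripper":1},{"tx":0,"ty":0,"tz":0,"ax":0,"ay":0,"az":-7,"gripper":1},{"tx":0,"ty":0,"tz":0,"ax":0,"ay":0,"az":-7,"gripper":1},{"tx":0,"ty":0,"tz":0,"ax":0,"ay":0,"az":-1.4,"gripper":1},{"tx":0,"ty":0,"tz":0,"ax":0,"ay":0,"az":0,"gripper":1},{"tx":0,"ty":0,"tz":0,"ax":0,"ay":0,"az":0,"gripper":1}]'
python3 - <<'E'
from h import *
snap('wrist','w1'); s=read_state();print(s['tool_pos'],s['tool_rot'],s['ft_force'])
E
```

```text
time_s: 1.65
tool_pos: [0.5269, 0.2853, 0.4046]
tool_rot: [0.181, 0.984, -0.0, -0.0]
ft_force: [-0.1, -0.1, 0.4]
finger_gap: 0.0931
time_s: 2.55
tool_pos: [0.5264, 0.2864, 0.4046]
tool_rot: [-0.194, 0.981, -0.0, -0.0]
ft_force: [0.7, -0.2, 0.4]
finger_gap: 0.093
[0.52635772 0.28646609 0.40469782] [-1.94502206e-01  9.80902079e-01 -5.37133890e-05 -1.40366099e-05] [-0.11501378 -0.04460314  0.3148506 ]
```

View pics/w1.png

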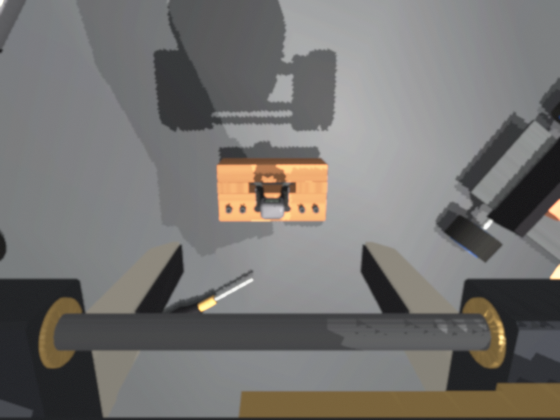

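Wrist view: the stand fills (218..327, 160..221), square to the image, with the heel at about (272,209).

```bash
python3 - <<'E'
from h import *
crop('w1',205,145,340,235,5.9,'c5')
E
```

```text
(no output)
```

View pics/c5.png

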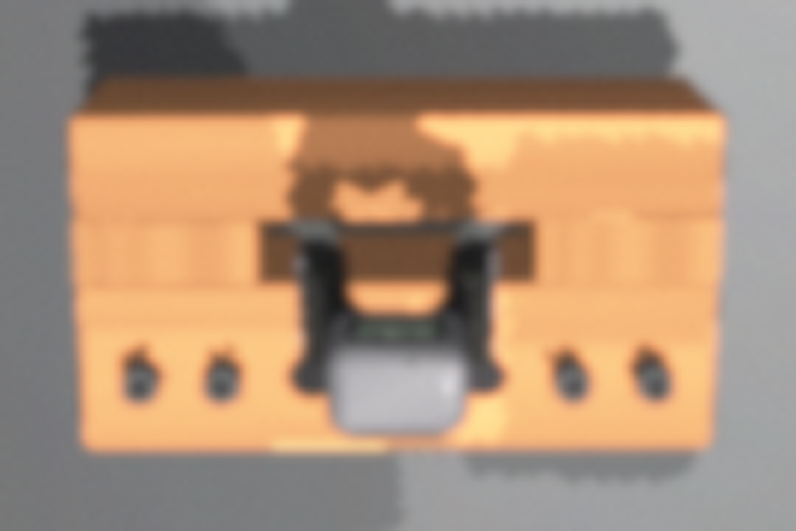

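```bash
python3 -m creep '[{"tx":-0.004,"ty":0,"tz":0.03,"ax":0,"ay":0,"az":0,"gripper":1},{"tx":-0.004,"ty":0,"tz":0.03,"ax":0,"ay":0,"az":0,"gripper":1},{"tx":-0.004,"ty":0,"tz":0.02,"ax":0,"ay":0,"az":0,"gripper":1},{"tx":0,"ty":0,"tz":0,"ax":0,"ay":0,"az":0,"gripper":1},{"tx":0,"ty":0,"tz":0,"ax":0,"ay":0,"az":0,"gripper":1}]'
python3 - <<'E'
from h import *
snap('wrist','w2'); s=read_state();print(s['tool_pos'],s['tool_rot'],s['ft_force'])
crop('w2',190,110,360,300,4,'c6')
E
```

```text
time_s: 3.1
tool_pos: [0.5375, 0.2913, 0.3249]
tool_rot: [-0.195, 0.981, -0.0, -0.0]
ft_force: [0.7, -0.2, 0.4]
finger_gap: 0.0932
[0.53754653 0.29132819 0.32559691] [-1.95355001e-01  9.80732508e-01  1.15604454e-04  3.98112572e-04] [0.59400893 0.30116524 0.62623967]
```

View pics/c6.png

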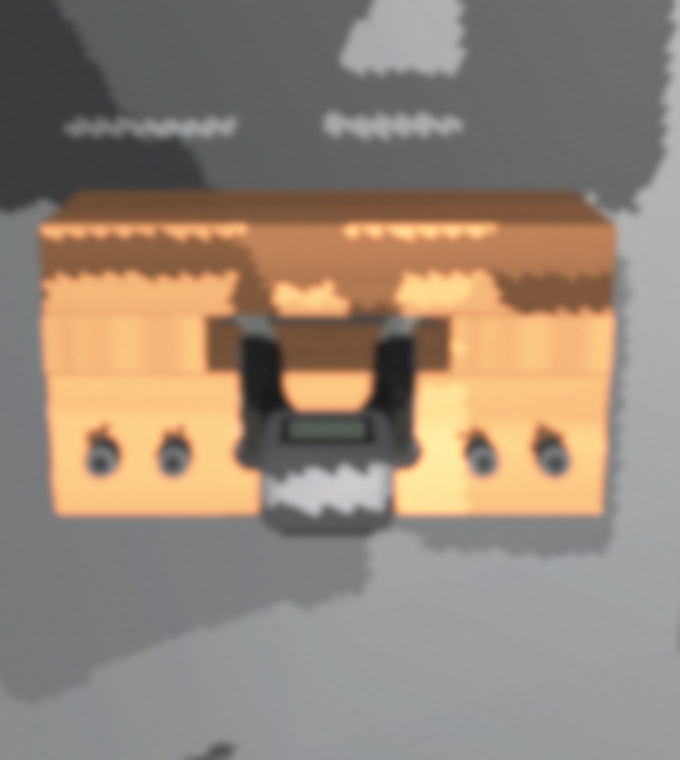

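```bash
python3 - <<'E'
from h import *
from scipy.spatial.transform import Rotation as Ro
h1=un(398,390,205,145,5.9);h2=un(328,498,190,110,4)
H=tri(('w1',*h1),('w2',*h2));print('heel',H)
s1=un(397.5,253,205,145,5.9);s2=un(328,344,190,110,4)
S=tri(('w1',*s1),('w2',*s2));print('slot',S)
s=read_state();T=Ro.from_quat(s['tool_rot']).as_matrix()
for n,X in(('heel',H[0]),('slot',S[0])): print(n,T.T@(X-s['tool_pos']))
for f,h,sl in(('w1',h1,s1),('w2',h2,s2)):
  print(f,'heel@.128',T.T@(atz(f,*h,.128)-s['tool_pos']),'slot@.045',T.T@(atz(f,*sl,.045)-s['tool_pos']))
# edges of stand angles in tool
for f,a,b,o in(('w1',(82,449),(712,449),(205,145,5.9)),('w1',(70,115),(724,117),(205,145,5.9)),('w2',(55,515),(604,514),(190,110,4)),('w2',(40,226),(614,226),(190,110,4))):
  A,B=[T.T@atz(f,*un(*p,*o),.045) for p in(a,b)];d=B-A;print(np.degrees(np.arctan2(d[0],d[1])),np.linalg.norm(d))
E
```

```text
heel (array([0.52420718, 0.28459921, 0.14134309]), [np.float64(4.964476031569317e-05), np.float64(4.9644760315556405e-05)])
slot (array([0.5300881 , 0.28686571, 0.03929874]), [np.float64(3.35213731452633e-05), np.float64(3.352137314541236e-05)])
heel [ 0.01505181 -0.0011171   0.18424136]
slot [ 0.00883559 -0.00128432  0.28629087]
w1 heel@.128 [ 0.01099799 -0.00118632  0.1975878 ] slot@.045 [ 0.01015908 -0.00130944  0.28058852]
w2 heel@.128 [ 0.00999694 -0.00109797  0.19758864] slot@.045 [ 0.01029698 -0.00123884  0.28058841]
-0.18812930897139277 0.11024528996311216
-0.3750727957781086 0.10928902253161138
0.057264903340625194 0.11000180115557733
-0.06968313949178742 0.10838921578281427
```

```bash
python3 -m creep '[{"tx":0.005,"ty":-0.0012,"tz":0.015,"ax":0,"ay":0,"az":0,"gripper":1},{"tx":0.0053,"ty":0,"tz":0.02,"ax":0,"ay":0,"az":0,"gripper":1},{"tx":0,"ty":0,"tz":0.02,"ax":0,"ay":0,"az":0,"gripper":1},{"tx":0,"ty":0,"tz":0.015,"ax":0,"ay":0,"az":0,"gripper":1},{"tx":0,"ty":0,"tz":0.01,"ax":0,"ay":0,"az":0,"gripper":1},{"tx":0,"ty":0,"tz":0,"ax":0,"ay":0,"az":0,"gripper":0.6},{"tx":0,"ty":0,"tz":0,"ax":0,"ay":0,"az":0,"gripper":0.5},{"tx":0,"ty":0,"tz":0,"ax":0,"ay":0,"az":0,"gripper":0.45}]' 6
python3 - <<'E'
from h import *
snap('wrist','w3'); s=read_state();print(s['tool_pos'],s['tool_rot'],s['ft_force'],s['finger_gap'])
E
```

```text
time_s: 3.95
tool_pos: [0.5287, 0.2862, 0.2456]
tool_rot: [-0.196, 0.981, 0.0, 0.001]
ft_force: [-0.6, 0.2, 0.7]
finger_gap: 0.0736
[0.52870015 0.28613637 0.2455602 ] [-1.95529866e-01  9.80697511e-01  2.11584952e-04  6.46862430e-04] [-0.26769412  0.40490269  0.06771696] 0.06950243228456734
```

View pics/w3.png

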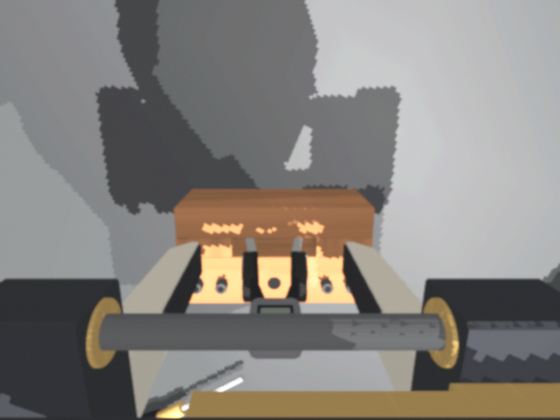

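The fingers (200 and 345) straddle the arms (243 and 307) roughly centred. Now I close to about 24 mm.

```bash
python3 -m creep '[{"tx":0,"ty":0,"tz":0,"ax":0,"ay":0,"az":0,"gripper":0.36},{"tx":0,"ty":0,"tz":0,"ax":0,"ay":0,"az":0,"gripper":0.34},{"tx":0,"ty":0,"tz":0,"ax":0,"ay":0,"az":0,"gripper":0.32},{"tx":0,"ty":0,"tz":0,"ax":0,"ay":0,"az":0,"gripper":0.3},{"tx":0,"ty":0,"tz":0,"ax":0,"ay":0,"az":0,"gripper":0.28},{"tx":0,"ty":0,"tz":0,"ax":0,"ay":0,"az":0,"gripper":0.26},{"tx":0,"ty":0,"tz":0,"ax":0,"ay":0,"az":0,"gripper":0.258},{"tx":0,"ty":0,"tz":0,"ax":0,"ay":0,"az":0,"gripper":0.258},{"tx":0,"ty":0,"tz":0,"ax":0,"ay":0,"az":0,"gripper":0.258}]' 12
python3 -m creep '[{"tx":0,"ty":0,"tz":0,"ax":0,"ay":0,"az":0,"gripper":0.258},{"tx":0,"ty":0,"tz":0,"ax":0,"ay":0,"az":0,"gripper":0.258}]'
```

```text
time_s: 4.9
tool_pos: [0.5284, 0.286, 0.2447]
tool_rot: [-0.196, 0.981, -0.0, -0.0]
ft_force: [0.9, -0.4, 0.3]
finger_gap: 0.0242
time_s: 5.1
tool_pos: [0.5284, 0.286, 0.2447]
tool_rot: [-0.196, 0.981, 0.0, 0.0]
ft_force: [-0.5, -0.4, -0.3]
finger_gap: 0.0241
```

```bash
python3 -m creep '[{"tx":0,"ty":0,"tz":-0.005,"ax":0,"ay":0,"az":0,"gripper":0.258},{"tx":0,"ty":0,"tz":-0.01,"ax":0,"ay":0,"az":0,"gripper":0.258},{"tx":0,"ty":0,"tz":-0.015,"ax":0,"ay":0,"az":0,"gripper":0.258},{"tx":0,"ty":0,"tz":-0.02,"ax":0,"ay":0,"az":0,"gripper":0.258},{"tx":0,"ty":0,"tz":-0.02,"ax":0,"ay":0,"az":0,"gripper":0.258},{"tx":0,"ty":0,"tz":-0.02,"ax":0,"ay":0,"az":0,"gripper":0.258},{"tx":0,"ty":0,"tz":-0.015,"ax":0,"ay":0,"az":0,"gripper":0.258},{"tx":0,"ty":0,"tz":-0.01,"ax":0,"ay":0,"az":0,"gripper":0.258},{"tx":0,"ty":0,"tz":-0.005,"ax":0,"ay":0,"az":0,"gripper":0.258},{"tx":0,"ty":0,"tz":0,"ax":0,"ay":0,"az":0,"gripper":0.258},{"tx":0,"ty":0,"tz":0,"ax":0,"ay":0,"az":0,"gripper":0.258}]'
python3 - <<'E'
from h import *
snap('wrist','w4');snap('scene','s4');snap('top','t4'); s=read_state();print(s['tool_pos'],s['tool_rot'],s['ft_force'],s['finger_gap'])
E
```

```text
time_s: 6.2
tool_pos: [0.5283, 0.2859, 0.3643]
tool_rot: [-0.196, 0.981, -0.0, -0.0]
ft_force: [-1.3, -0.4, -0.6]
finger_gap: 0.0239
[0.52828487 0.28593707 0.36395657] [-1.95613743e-01  9.80680797e-01 -2.27687906e-04 -6.21921258e-04] [ 0.60669884 -0.10114829 -0.46064128] 0.024647002928409874
```

View pics/w4.png

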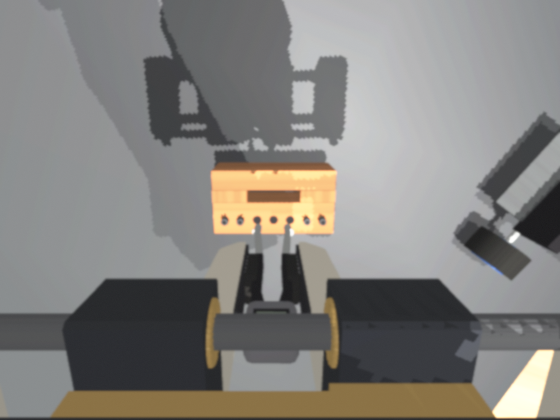

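View pics/s4.png

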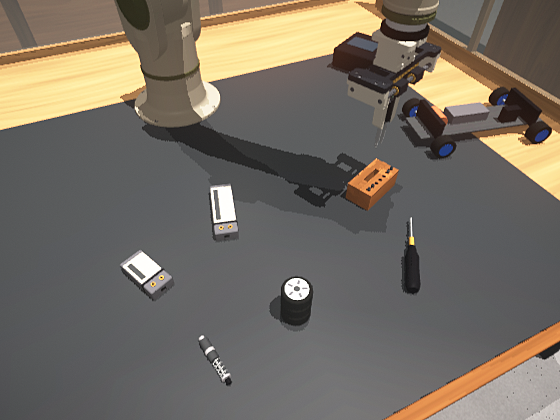

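```bash
python3 - <<'E'
from h import *
from scipy.spatial.transform import Rotation as Ro
s=read_state();T=Ro.from_quat(s['tool_rot']).as_matrix()
for y in(-.009,.009): print(proj('w4',s['tool_pos']+T@[0,y,.2365]))
crop('w4',235,205,315,265,9,'c7')
E
```

```text
[259.76525616 226.08520334]
[286.97422777 226.05931775]
```

View pics/c7.png

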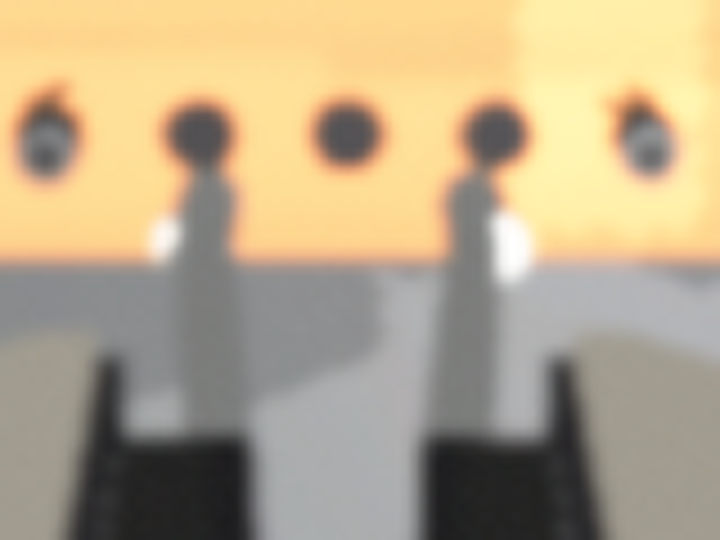

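```bash
python3 -m creep '[{"tx":0.003,"ty":-0.01,"tz":0,"ax":0,"ay":0,"az":0,"gripper":0.258},{"tx":0.005,"ty":-0.018,"tz":0,"ax":0,"ay":0,"az":0,"gripper":0.258},{"tx":0.0076,"ty":-0.0265,"tz":0,"ax":0,"ay":0,"az":0,"gripper":0.258},{"tx":0.0076,"ty":-0.0265,"tz":0,"ax":0,"ay":0,"az":0,"gripper":0.258},{"tx":0.0076,"ty":-0.0265,"tz":0,"ax":0,"ay":0,"az":0,"gripper":0.258},{"tx":0.0076,"ty":-0.0265,"tz":0,"ax":0,"ay":0,"az":0,"gripper":0.258},{"tx":0.0076,"ty":-0.0265,"tz":0,"ax":0,"ay":0,"az":0,"gripper":0.258},{"tx":0.0076,"ty":-0.0265,"tz":0,"ax":0,"ay":0,"az":0,"gripper":0.258},{"tx":0.0076,"ty":-0.0265,"tz":0,"ax":0,"ay":0,"az":0,"gripper":0.258},{"tx":0.0076,"ty":-0.0265,"tz":0,"ax":0,"ay":0,"az":0,"gripper":0.258},{"tx":0.0076,"ty":-0.0265,"tz":0,"ax":0,"ay":0,"az":0,"gripper":0.258},{"tx":0.0076,"ty":-0.0265,"tz":0,"ax":0,"ay":0,"az":0,"gripper":0.258},{"tx":0.0076,"ty":-0.0265,"tz":0,"ax":0,"ay":0,"az":0,"gripper":0.258},{"tx":0.0076,"ty":-0.0265,"tz":0,"ax":0,"ay":0,"az":0,"gripper":0.258},{"tx":0.0076,"ty":-0.0265,"tz":0,"ax":0,"ay":0,"az":0,"gripper":0.258},{"tx":0.0076,"ty":-0.0265,"tz":0,"ax":0,"ay":0,"az":0,"gripper":0.258},{"tx":0.0076,"ty":-0.0265,"tz":0,"ax":0,"ay":0,"az":0,"gripper":0.258},{"tx":0.0076,"ty":-0.0265,"tz":0,"ax":0,"ay":0,"az":0,"gripper":0.258},{"tx":0.003,"ty":-0.01,"tz":0,"ax":0,"ay":0,"az":0,"gripper":0.258},{"tx":0.002,"ty":-0.006,"tz":0,"ax":0,"ay":0,"az":0,"gripper":0.258}]'
python3 -m creep '[{"tx":0,"ty":0,"tz":0,"ax":0,"ay":0,"az":0,"gripper":0.258},{"tx":0,"ty":0,"tz":0,"ax":0,"ay":0,"az":0,"gripper":0.258},{"tx":0,"ty":0,"tz":0,"ax":0,"ay":0,"az":0,"gripper":0.258}]'
python3 - <<'E'
from h import *
snap('wrist','w5');snap('scene','s5'); s=read_state();print(s['tool_pos'],s['tool_rot'],s['ft_force'],s['finger_gap'])
crop('w5',190,140,360,270,4.7,'c8')
E
```

```text
time_s: 8.35
tool_pos: [0.5832, -0.199, 0.3644]
tool_rot: [-0.195, 0.981, 0.0, -0.0]
ft_force: [0.6, -0.1, -0.5]
finger_gap: 0.024
time_s: 8.65
tool_pos: [0.5837, -0.1964, 0.3648]
tool_rot: [-0.197, 0.981, 0.0, 0.0]
ft_force: [-0.1, 0.0, -0.8]
finger_gap: 0.0248
[ 0.5837622  -0.19674042  0.36483386] [-1.96321442e-01  9.80539580e-01  1.34554472e-04  7.38245546e-05] [-0.62244992  0.30682611 -1.2092827 ] 0.02445911468392014
```

View pics/w5.png

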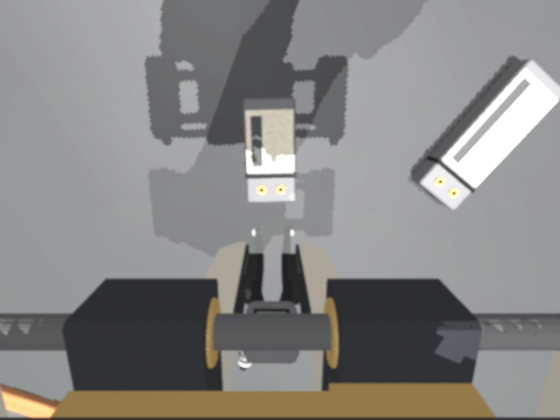

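View pics/c8.png

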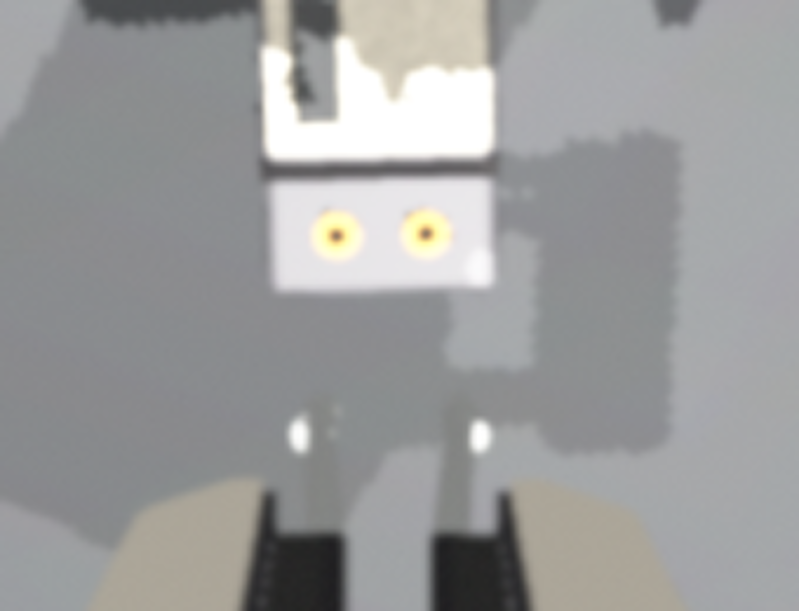

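View pics/s5.png

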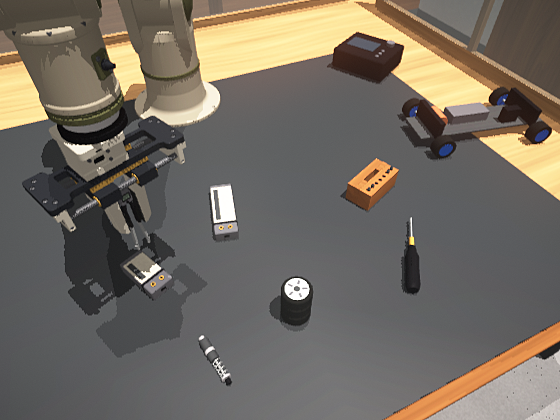

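```bash
cat > m.py <<'E'
from h import *
from scipy.spatial.transform import Rotation as Ro
def rel(f,pts,z,s):
    T=Ro.from_quat(s['tool_rot']).as_matrix()
    r=[T.T@(atz(f,*p,z)-s['tool_pos']) for p in pts]
    for x in r: print(f,x.round(4))
    d=r[1]-r[0];print('mid',((r[0]+r[1])/2).round(4),'dist',np.linalg.norm(d).round(4),'ang',np.degrees(np.arctan2(d[0],d[1])).round(2))
def tipz(f,pts,zt,s):
    rel(f,pts,s['tool_pos'][2]-zt,s)
E
python3 - <<'E'
from m import *
s=read_state()
rel('w5',[un(336,235,190,140,4.7),un(426,234,190,140,4.7)],.0265,s)
tipz('w5',[un(320,415,190,140,4.7),un(457,415,190,140,4.7)],.2365,s)
tipz('w5',[un(300,435,190,140,4.7),un(480,435,190,140,4.7)],.2365,s)
# wrist-calib-independent: scene view of the tips
crop('s5',100,210,190,300,7,'c9')
E
```

```text
w5 [ 0.0005 -0.0108  0.3383]
w5 [0.0007 0.0072 0.3383]
mid [ 0.0006 -0.0018  0.3383] dist 0.0181 ang 0.61
w5 [-0.0012 -0.01    0.2365]
w5 [-0.0012  0.0093  0.2365]
mid [-0.0012 -0.0003  0.2365] dist 0.0193 ang -0.04
w5 [-0.0041 -0.0129  0.2365]
w5 [-0.0042  0.0126  0.2365]
mid [-4.200e-03 -1.000e-04  2.365e-01] dist 0.0254 ang -0.04
```

View pics/c9.png

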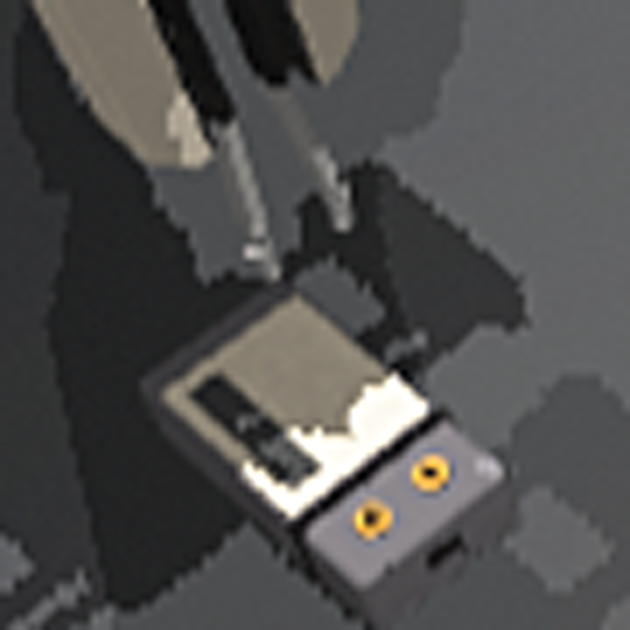

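```bash
python3 -m creep '[{"tx":0.0015,"ty":-0.0015,"tz":0.01,"ax":0,"ay":0,"az":0,"gripper":0.255},{"tx":0,"ty":0,"tz":0.02,"ax":0,"ay":0,"az":0,"gripper":0.255},{"tx":0,"ty":0,"tz":0.02,"ax":0,"ay":0,"az":0,"gripper":0.255},{"tx":0,"ty":0,"tz":0.02,"ax":0,"ay":0,"az":0,"gripper":0.255},{"tx":0,"ty":0,"tz":0.01,"ax":0,"ay":0,"az":0,"gripper":0.255},{"tx":0,"ty":0,"tz":0.005,"ax":0,"ay":0,"az":0,"gripper":0.255},{"tx":0,"ty":0,"tz":0,"ax":0,"ay":0,"az":0,"gripper":0.255},{"tx":0,"ty":0,"tz":0,"ax":0,"ay":0,"az":0,"gripper":0.255},{"tx":0,"ty":0,"tz":0,"ax":0,"ay":0,"az":0,"gripper":0.255}]'
python3 - <<'E'
from h import *
snap('wrist','w6');snap('scene','s6');snap('top','t6'); s=read_state();print(s['tool_pos'],s['tool_rot'],s['ft_force'],s['finger_gap'])
crop('w6',215,160,335,250,6.6,'c10')
crop('s6',120,230,190,300,9,'c11')
E
```

```text
time_s: 9.65
tool_pos: [0.5831, -0.1999, 0.2805]
tool_rot: [-0.196, 0.981, -0.0, 0.001]
ft_force: [-0.2, -0.6, 0.2]
finger_gap: 0.0241
[ 0.58292307 -0.19986199  0.28036926] [-1.95533050e-01  9.80696969e-01 -2.49365909e-04  4.68890245e-04] [ 0.27780489 -0.15510231 -0.08083847] 0.024225872558633794
```

View pics/c10.png

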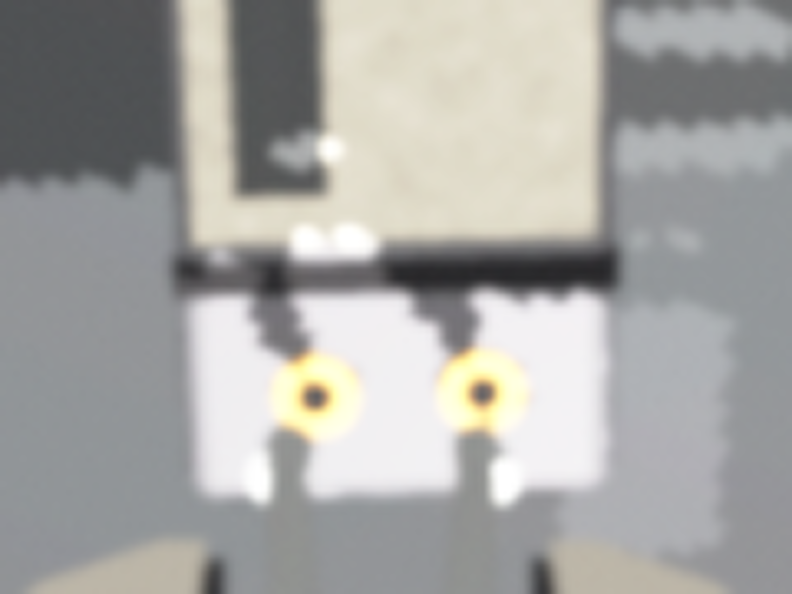

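View pics/c11.png

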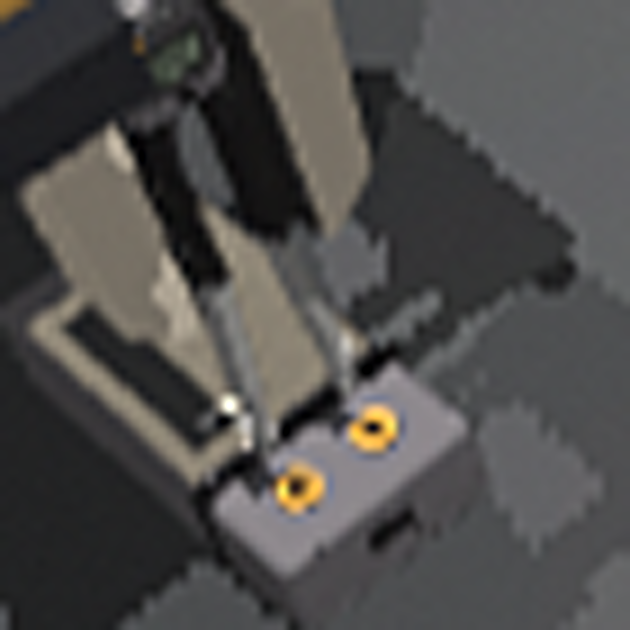

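```bash
python3 - <<'E'
from m import *
s=read_state();o=(215,160,6.6)
T=[un(315,397,*o),un(483,393,*o)];print(T)
rel('w6',T,.0265,s)
for v in (440,455,470): tipz('w6',[un(293,v,*o),un(478,v,*o)],.2365,s)
# tips: triangulate wrist + scene ; scene tips c11
print(tri(('w6',*un(478,455,*o)),('s6',*un(347,385,120,230,9))),tri(('w6',*un(293,455,*o)),('s6',*un(263,447,120,230,9))))
print(tri(('w6',*T[1]),('s6',*un(373,428,120,230,9))),tri(('w6',*T[0]),('s6',*un(299,487,120,230,9))))
E
```

```text
[(262.3030303030303, 219.72727272727275), (287.75757575757575, 219.12121212121212)]
w6 [-0.0014 -0.0079  0.2539]
w6 [-0.001   0.0102  0.2539]
mid [-0.0012  0.0011  0.2539] dist 0.0181 ang 1.4
w6 [-2.000e-04 -9.600e-03  2.365e-01]
w6 [-2.000e-04  8.900e-03  2.365e-01]
mid [-2.000e-04 -3.000e-04  2.365e-01] dist 0.0185 ang -0.03
w6 [-0.0018 -0.0096  0.2365]
w6 [-0.0018  0.0089  0.2365]
mid [-0.0018 -0.0003  0.2365] dist 0.0186 ang -0.03
w6 [-0.0034 -0.0097  0.2365]
w6 [-0.0034  0.009   0.2365]
mid [-0.0034 -0.0003  0.2365] dist 0.0186 ang -0.03
(array([ 0.58191709, -0.19092172,  0.04226108]), [np.float64(0.00021116111939098472), np.float64(0.0002111611193909383)]) (array([ 0.58908646, -0.20854087,  0.0423608 ]), [np.float64(0.0005393212816946024), np.float64(0.0005393212816946424)])
(array([ 0.58073571, -0.18972447,  0.02454814]), [np.float64(0.00010505622596423764), np.float64(0.00010505622596419036)]) (array([ 0.58809401, -0.20627601,  0.0246455 ]), [np.float64(0.00023126578034664668), np.float64(0.0002312657803466258)])
```

```bash
python3 -m creep '[{"tx":0.0004,"ty":0.0016,"tz":0.003,"ax":0,"ay":0,"az":-1,"gripper":0.253},{"tx":0,"ty":0,"tz":0.004,"ax":0,"ay":0,"az":0,"gripper":0.253},{"tx":0,"ty":0,"tz":0.003,"ax":0,"ay":0,"az":0,"gripper":0.253},{"tx":0,"ty":0,"tz":0,"ax":0,"ay":0,"az":0,"gripper":0.253},{"tx":0,"ty":0,"tz":0,"ax":0,"ay":0,"az":0,"gripper":0.253},{"tx":0,"ty":0,"tz":0,"ax":0,"ay":0,"az":0,"gripper":0.253}]'
python3 - <<'E'
from h import *
snap('wrist','w7');snap('scene','s7')
for i in range(1): s=read_state();print(s['tool_pos'],s['tool_rot'],s['ft_force'],s['finger_gap'])
crop('w7',215,160,335,250,6.6,'c12')
crop('s7',120,230,190,300,9,'c13')
E
```

```text
time_s: 10.4
tool_pos: [0.5819, -0.1985, 0.2697]
tool_rot: [-0.204, 0.979, 0.0, 0.0]
ft_force: [-0.5, 0.0, -0.5]
finger_gap: 0.0237
[ 0.58191374 -0.1984781   0.26983189] [-2.04091634e-01  9.78951784e-01 -3.87994884e-05  9.50887820e-05] [ 0.24417343  0.05255382 -0.11268383] 0.023619553254403007
```

View pics/c12.png

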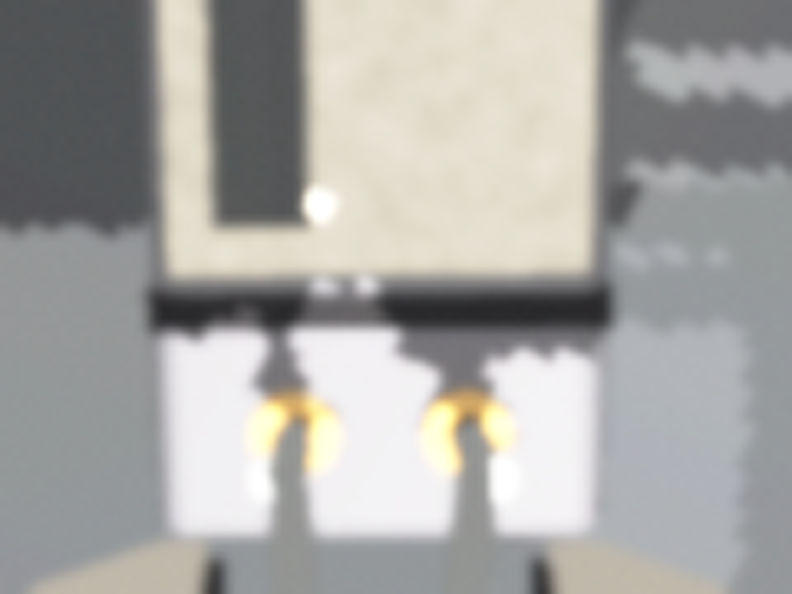

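View pics/c13.png

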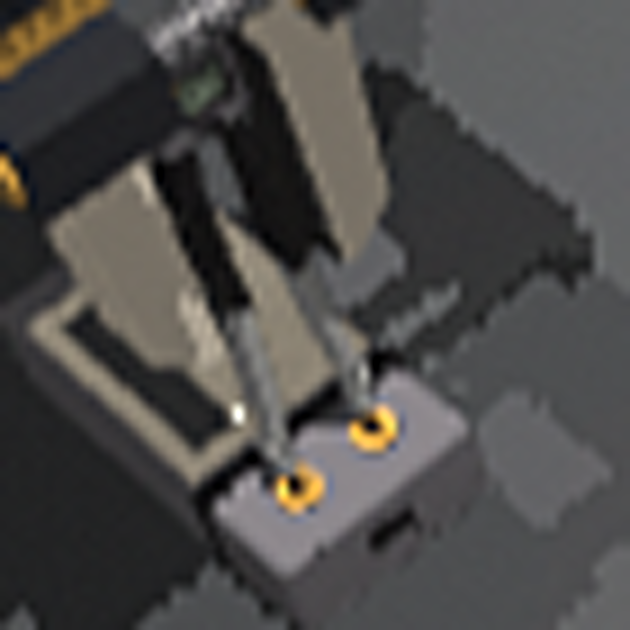

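```bash
python3 - <<'E'
from m import *
s=read_state();o=(215,160,6.6)
T=[un(296,436,*o),un(468,435,*o)]
rel('w7',T,.0265,s)
for v in (436,444): tipz('w7',[un(292,v,*o),un(470,v,*o)],.2365,s)
print('ball radius px',2.5/18*172)
W=[un(292,444,*o),un(470,444,*o)]
A,B=tri(('w7',*W[0]),('s7',*un(283,463,120,230,9))),tri(('w7',*W[1]),('s7',*un(361,400,120,230,9)));print(A,B)
Cc,D=tri(('w7',*T[0]),('s7',*un(299,487,120,230,9))),tri(('w7',*T[1]),('s7',*un(373,428,120,230,9)));print(Cc,D)
E
```

```text
w7 [-0.0018 -0.0094  0.2433]
w7 [-0.0017  0.0083  0.2433]
mid [-0.0017 -0.0006  0.2433] dist 0.0177 ang 0.3
w7 [ 0.0006 -0.0096  0.2365]
w7 [0.0006 0.0082 0.2365]
mid [ 0.0006 -0.0007  0.2365] dist 0.0178 ang -0.05
w7 [-2.000e-04 -9.600e-03  2.365e-01]
w7 [-2.000e-04  8.200e-03  2.365e-01]
mid [-2.000e-04 -7.000e-04  2.365e-01] dist 0.0178 ang -0.05
ball radius px 23.88888888888889
(array([ 0.58653509, -0.20706891,  0.03178582]), [np.float64(6.042657064317352e-05), np.float64(6.042657064320226e-05)]) (array([ 0.57914705, -0.19025195,  0.03230086]), [np.float64(0.0003930288865104191), np.float64(0.00039302888651040097)])
(array([ 0.58801326, -0.20613351,  0.02457259]), [np.float64(8.210725913041632e-05), np.float64(8.210725913042441e-05)]) (array([ 0.58076442, -0.18973269,  0.0245824 ]), [np.float64(0.00011479579725148688), np.float64(0.00011479579725146019)])
```

```bash
python3 -m creep '[{"tx":-0.0015,"ty":0,"tz":0.002,"ax":0,"ay":0,"az":0,"gripper":0.254},{"tx":0,"ty":0,"tz":0.001,"ax":0,"ay":0,"az":0,"gripper":0.254},{"tx":0,"ty":0,"tz":0,"ax":0,"ay":0,"az":0,"gripper":0.254},{"tx":0,"ty":0,"tz":0,"ax":0,"ay":0,"az":0,"gripper":0.254}]'
python3 -m creep '[{"tx":0,"ty":0,"tz":0.0005,"ax":0,"ay":0,"az":0,"gripper":0.254},{"tx":0,"ty":0,"tz":0,"ax":0,"ay":0,"az":0,"gripper":0.254}]'
python3 -m creep '[{"tx":0,"ty":0,"tz":0.0005,"ax":0,"ay":0,"az":0,"gripper":0.254},{"tx":0,"ty":0,"tz":0,"ax":0,"ay":0,"az":0,"gripper":0.254}]'
python3 - <<'E'
from h import *
snap('wrist','w8');snap('scene','s8')
s=read_state();print(s['tool_pos'],s['tool_rot'],s['ft_force'],s['finger_gap'])
crop('w8',215,160,335,250,6.6,'c14')
crop('s8',120,230,190,300,9,'c15')
E
```

```text
time_s: 10.9
tool_pos: [0.5832, -0.1979, 0.2667]
tool_rot: [-0.204, 0.979, 0.0, -0.0]
ft_force: [-0.1, -0.3, 0.1]
finger_gap: 0.0238
time_s: 11.1
tool_pos: [0.5832, -0.1979, 0.2662]
tool_rot: [-0.204, 0.979, -0.0, 0.0]
ft_force: [-0.5, -1.1, -0.6]
finger_gap: 0.0239
time_s: 11.3
tool_pos: [0.5832, -0.1979, 0.2657]
tool_rot: [-0.204, 0.979, -0.0, 0.0]
ft_force: [-0.4, 0.2, -0.3]
finger_gap: 0.0236
[ 0.58321624 -0.19787103  0.26572583] [-2.04130113e-01  9.78943766e-01  2.81683793e-06  3.58458517e-06] [-0.1643285   0.01222411 -0.5800281 ] 0.023513591868511905
```

View pics/c14.png

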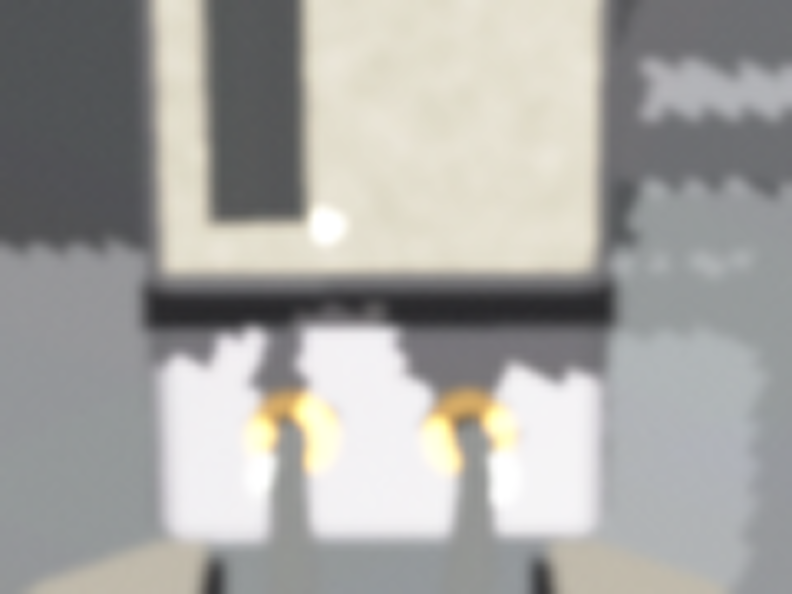

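View pics/c15.png

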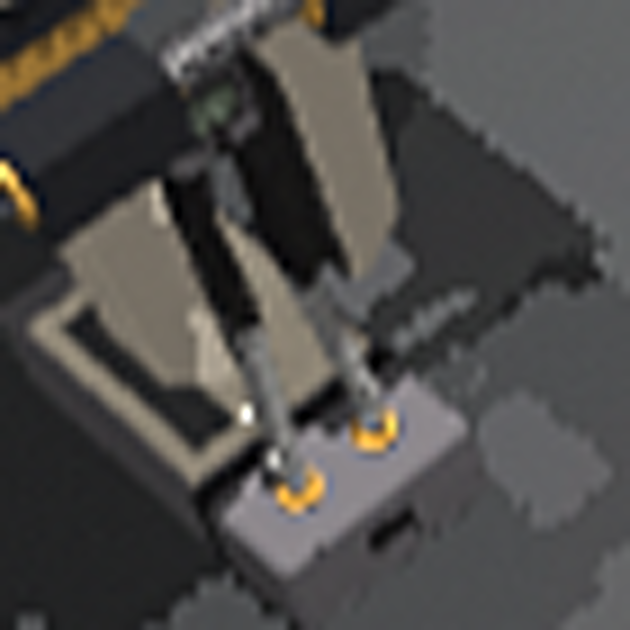

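```bash
python3 - <<'E'
from m import *
s=read_state();o=(215,160,6.6)
T=[un(292,434,*o),un(468,433,*o)]
rel('w8',T,.0265,s)
tipz('w8',[un(291,443,*o),un(472,443,*o)],.2365,s)
W=[un(291,443,*o),un(472,443,*o)]
A,B=tri(('w8',*W[0]),('s8',*un(288,473,120,230,9))),tri(('w8',*W[1]),('s8',*un(370,412,120,230,9)));print(A[0],B[0])
Cc,D=tri(('w8',*T[0]),('s8',*un(299,487,120,230,9))),tri(('w8',*T[1]),('s8',*un(374,428,120,230,9)));print(Cc[0],D[0], (A[0]+B[0]-Cc[0]-D[0])/2)
E
```

```text
w8 [-2.000e-04 -9.700e-03  2.392e-01]
w8 [-1.000e-04  8.100e-03  2.392e-01]
mid [-1.000e-04 -8.000e-04  2.392e-01] dist 0.0178 ang 0.29
w8 [-2.000e-04 -9.700e-03  2.365e-01]
w8 [-2.000e-04  8.400e-03  2.365e-01]
mid [-2.000e-04 -6.000e-04  2.365e-01] dist 0.0181 ang -0.06
[ 0.58727668 -0.20681686  0.02918842] [ 0.58007158 -0.18953276  0.02881421]
[ 0.58792652 -0.20626602  0.02442183] [ 0.58067608 -0.1897184   0.02428965] [-0.00062717 -0.0001826   0.00464558]
```

```bash
python3 -m creep '[{"tx":0,"ty":0,"tz":0.0005,"ax":0,"ay":0,"az":0,"gripper":0.256},{"tx":0,"ty":0,"tz":0,"ax":0,"ay":0,"az":0,"gripper":0.256},{"tx":0,"ty":0,"tz":0,"ax":0,"ay":0,"az":0,"gripper":0.256}]'
python3 -m creep '[{"tx":0,"ty":0,"tz":0.0005,"ax":0,"ay":0,"az":0,"gripper":0.256},{"tx":0,"ty":0,"tz":0,"ax":0,"ay":0,"az":0,"gripper":0.256},{"tx":0,"ty":0,"tz":0,"ax":0,"ay":0,"az":0,"gripper":0.256}]'
```

```text
time_s: 11.7
tool_pos: [0.5832, -0.1978, 0.2653]
tool_rot: [-0.204, 0.979, -0.0, 0.0]
ft_force: [-0.4, 0.5, 0.7]
finger_gap: 0.0238
time_s: 12.0
tool_pos: [0.5833, -0.1978, 0.2649]
tool_rot: [-0.204, 0.979, -0.0, 0.0]
ft_force: [-1.1, 0.5, 2.3]
finger_gap: 0.0238
```

```bash
python3 -m creep '[{"tx":0,"ty":0,"tz":0.0003,"ax":0,"ay":0,"az":0,"gripper":0.256},{"tx":0,"ty":0,"tz":0,"ax":0,"ay":0,"az":0,"gripper":0.256},{"tx":0,"ty":0,"tz":0,"ax":0,"ay":0,"az":0,"gripper":0.256}]'
for i in 1 2 3; do python3 -m creep '[{"tx":0,"ty":0,"tz":0,"ax":0,"ay":0,"az":0,"gripper":0.256}]'; done
python3 - <<'E'
from h import *
snap('wrist','w9');snap('scene','s9');snap('top','t9')
s=read_state();print(s['tool_pos'],s['tool_rot'],s['ft_force'],s['torque'],s['finger_gap'])
crop('w9',215,160,335,250,6.6,'c16')
crop('s9',120,230,190,300,9,'c17')
E
```

```text
time_s: 12.3
tool_pos: [0.5833, -0.1977, 0.2648]
tool_rot: [-0.204, 0.979, -0.0, 0.0]
ft_force: [-1.2, 0.6, 5.7]
finger_gap: 0.0241
time_s: 12.4
tool_pos: [0.5833, -0.1978, 0.2647]
tool_rot: [-0.204, 0.979, -0.0, 0.0]
ft_force: [-1.1, 0.9, 5.2]
finger_gap: 0.0243
time_s: 12.5
tool_pos: [0.5833, -0.1978, 0.2648]
tool_rot: [-0.204, 0.979, -0.0, 0.0]
ft_force: [-0.8, 1.6, 4.9]
finger_gap: 0.024
time_s: 12.6
tool_pos: [0.5833, -0.1978, 0.2648]
tool_rot: [-0.204, 0.979, -0.0, 0.0]
ft_force: [-0.4, 0.6, 6.1]
finger_gap: 0.0245
[ 0.5833294  -0.19774801  0.26476201] [-2.04173427e-01  9.78934708e-01 -4.67043094e-05  2.16998049e-04] [-0.12214738  1.16414463  5.94390866] [ 0.32516339  0.23436925 -0.02852559] 0.02455941262556324
```

View pics/c16.png

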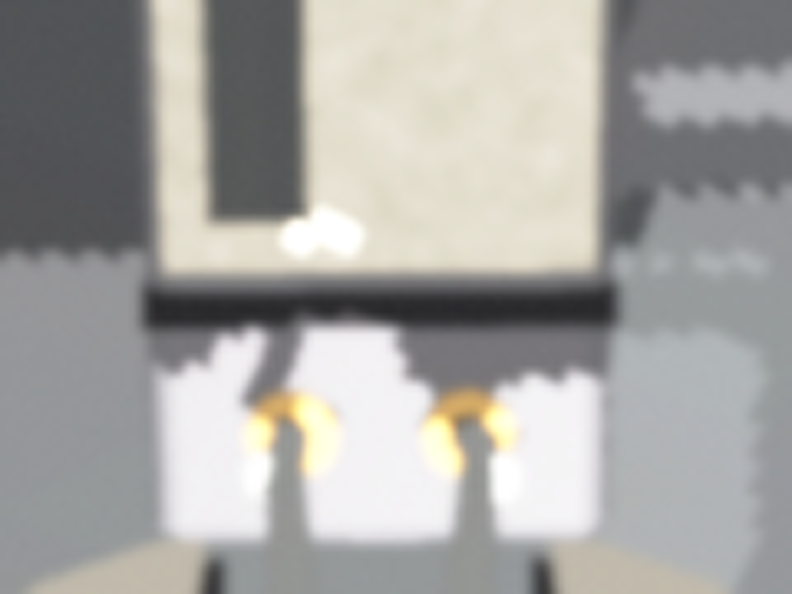

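View pics/c17.png

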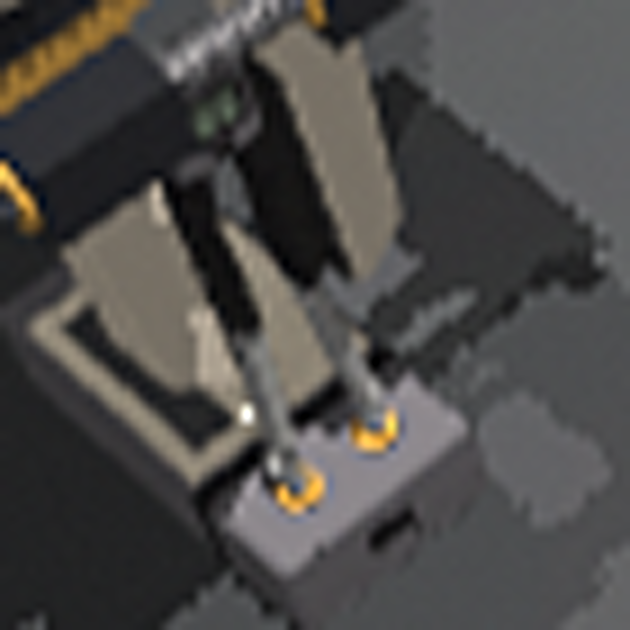

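Both tips sit on the brass discs: the left tip at (288,425) and the right at (474,425) in the crop, with ring centres at 292 and 468. Force is about 6 N. Next I hold for two seconds, logging force and moment.

```bash
cat > r.py <<'E'
from m import *
s=read_state();T=Ro.from_quat(s['tool_rot']).as_matrix()
print(s['time_s'],(T.T@s['ft_force']).round(2),(T.T@s['torque']).round(3),s['finger_gap'].__round__(4),s['tool_pos'].round(4))
E
for i in 1 2 3 4 5 6 7 8 9 10; do python3 -m creep '[{"tx":0,"ty":0,"tz":0,"ax":0,"ay":0,"az":0,"gripper":0.254},{"tx":0,"ty":0,"tz":0,"ax":0,"ay":0,"az":0,"gripper":0.254}]' >/dev/null; python3 r.py; done
```

```text
12.95 [-0.24  2.21 -4.33] [-0.393  0.08   0.   ] 0.0241 [ 0.5833 -0.1977  0.2648]
13.15 [ 0.65  1.43 -4.86] [-0.381  0.043 -0.063] 0.0244 [ 0.5833 -0.1977  0.2648]
13.35 [ 0.48  1.28 -4.65] [-0.409  0.06  -0.002] 0.024 [ 0.5833 -0.1977  0.2647]
13.55 [-0.01  0.67 -5.57] [-0.382  0.075 -0.001] 0.0241 [ 0.5833 -0.1977  0.2648]
13.75 [ 0.72  1.44 -5.32] [-0.385  0.066  0.007] 0.0239 [ 0.5833 -0.1977  0.2647]
13.95 [-0.13  0.57 -4.69] [-0.365  0.114 -0.003] 0.0242 [ 0.5833 -0.1977  0.2648]
14.15 [ 0.35  0.06 -5.58] [-0.378  0.095 -0.009] 0.0239 [ 0.5833 -0.1977  0.2648]
14.35 [ 0.45  0.55 -4.64] [-0.406  0.077 -0.019] 0.0237 [ 0.5833 -0.1977  0.2648]
14.55 [ 0.18  0.36 -6.27] [-0.411  0.052 -0.006] 0.0238 [ 0.5833 -0.1977  0.2648]
14.75 [-0.46  1.53 -4.83] [-0.401  0.098 -0.074] 0.0239 [ 0.5833 -0.1978  0.2648]
```

The moment about tool x (-0.39 Nm) could mean uneven loading. I'll lift 1.5 mm to get a no-contact baseline.

```bash
python3 -m creep '[{"tx":0,"ty":0,"tz":-0.001,"ax":0,"ay":0,"az":0,"gripper":0.254},{"tx":0,"ty":0,"tz":-0.0005,"ax":0,"ay":0,"az":0,"gripper":0.254},{"tx":0,"ty":0,"tz":0,"ax":0,"ay":0,"az":0,"gripper":0.254}]' >/dev/null
for i in 1 2 3 4 5 6 7 8; do python3 -m creep '[{"tx":0,"ty":0,"tz":0,"ax":0,"ay":0,"az":0,"gripper":0.254}]' >/dev/null; python3 r.py; done
```

```text
15.15 [-0.11  0.89  1.  ] [-0.006  0.044 -0.012] 0.0235 [ 0.5832 -0.1979  0.2658]
15.25 [-0.22 -0.29  0.73] [-0.085  0.017 -0.052] 0.0236 [ 0.5832 -0.1979  0.2658]
15.35 [-0.04 -0.12  1.41] [-0.024 -0.021 -0.049] 0.0237 [ 0.5832 -0.1979  0.2659]
15.45 [-0.72  0.29  0.46] [-0.041  0.016  0.031] 0.0238 [ 0.5832 -0.1978  0.2659]
15.55 [-0.24 -0.88  1.9 ] [-0.116  0.016 -0.044] 0.0239 [ 0.5832 -0.1979  0.2659]
15.65 [-0.1  -0.2  -0.25] [-0.057  0.044 -0.01 ] 0.0238 [ 0.5832 -0.1979  0.2659]
15.75 [ 0.48 -0.52  0.6 ] [-0.069 -0.002  0.024] 0.0237 [ 0.5832 -0.1979  0.2659]
15.85 [0.45 0.36 0.01] [-0.095 -0.054 -0.047] 0.0241 [ 0.5832 -0.1979  0.2659]
```

```bash
cat > avg.py <<'E'
import sys,re,numpy as np
L=[re.findall(r'-?\d+\.\d*',l) for l in sys.stdin]
a=np.array([[float(x) for x in l] for l in L]);m=a.mean(0);sd=a.std(0)/np.sqrt(len(a))
fx,fy,fz,tx,ty=m[1]-(-.06),m[2]+.06,m[3]-.73,m[4]+.062,m[5]-.008
print('n',len(a),'t',a[-1,0],'F',round(fx,2),round(fy,2),round(fz,2),'tau',round(tx,3),round(ty,3),'gap',m[7].round(5),'pos',m[8:].round(5),'sdFy',sd[2].round(2))
print('y of load (mm)',round(1e3*(tx+.239*fy)/fz,1))
E
python3 -m creep '[{"tx":0,"ty":-0.0017,"tz":0,"ax":-0.4,"ay":0,"az":0,"gripper":0.254},{"tx":0,"ty":0,"tz":0,"ax":0,"ay":0,"az":0,"gripper":0.254},{"tx":0,"ty":0,"tz":0.0009,"ax":0,"ay":0,"az":0,"gripper":0.254},{"tx":0,"ty":0,"tz":0.0003,"ax":0,"ay":0,"az":0,"gripper":0.254},{"tx":0,"ty":0,"tz":0.0003,"ax":0,"ay":0,"az":0,"gripper":0.254},{"tx":0,"ty":0,"tz":0,"ax":0,"ay":0,"az":0,"gripper":0.254},{"tx":0,"ty":0,"tz":0,"ax":0,"ay":0,"az":0,"gripper":0.254}]'
for i in 1 2 3 4 5 6 7 8 9 10 11 12 13 14 15 16; do python3 -m creep '[{"tx":0,"ty":0,"tz":0,"ax":0,"ay":0,"az":0,"gripper":0.254}]' >/dev/null; python3 r.py; done | tee a1.txt | python3 avg.py
```

```text
time_s: 16.55
tool_pos: [0.584, -0.1994, 0.2647]
tool_rot: [-0.204, 0.979, 0.003, -0.0]
ft_force: [-2.1, -0.1, 5.2]
finger_gap: 0.0239
n 16 t 18.15 F 0.64 0.38 -6.14 tau -0.056 0.152 gap 0.02383 pos [ 0.584   -0.19942  0.2647 ] sdFy 0.13
y of load (mm) -5.5
```

```bash
python3 -m creep '[{"tx":0,"ty":0.0005,"tz":0,"ax":0.12,"ay":0,"az":0,"gripper":0.254},{"tx":0,"ty":0,"tz":0.0001,"ax":0,"ay":0,"az":0,"gripper":0.254}]'
for i in 1 2 3 4 5 6 7 8 9 10 11 12 13 14 15 16 17 18 19 20; do python3 -m creep '[{"tx":0,"ty":0,"tz":0,"ax":0,"ay":0,"az":0,"gripper":0.254}]' >/dev/null; python3 r.py; done | tee a2.txt | python3 avg.py
python3 - <<'E'
from h import *
snap('wrist','w10');snap('scene','s10');snap('top','t10')
crop('w10',215,160,335,250,6.6,'c18')
crop('s10',120,230,190,300,9,'c19')
E
```

```text
time_s: 18.35
tool_pos: [0.5838, -0.1989, 0.2646]
tool_rot: [-0.204, 0.979, 0.002, -0.0]
ft_force: [-1.3, 0.1, 6.7]
finger_gap: 0.024
n 20 t 20.35 F 0.88 0.5 -6.85 tau -0.087 0.164 gap 0.0239 pos [ 0.5838  -0.19892  0.26467] sdFy 0.11
y of load (mm) -4.8
```

View pics/c18.png

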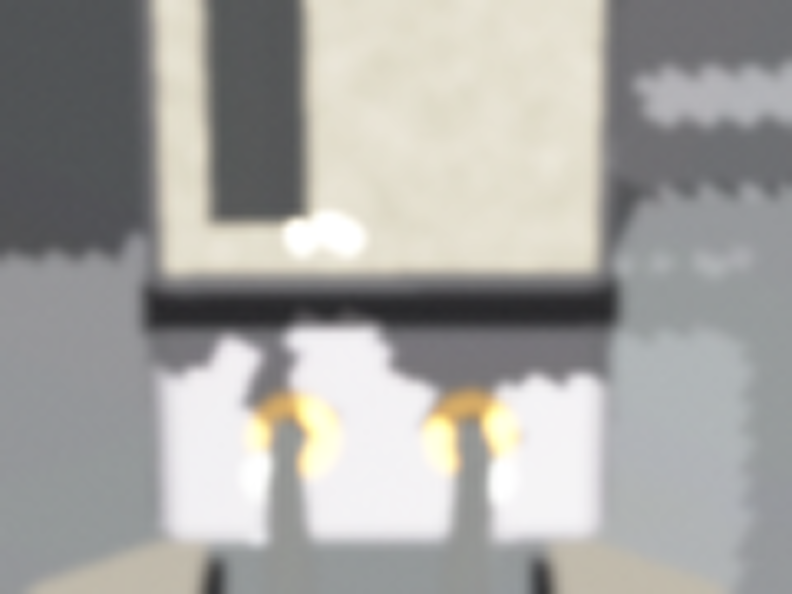

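View pics/c19.png

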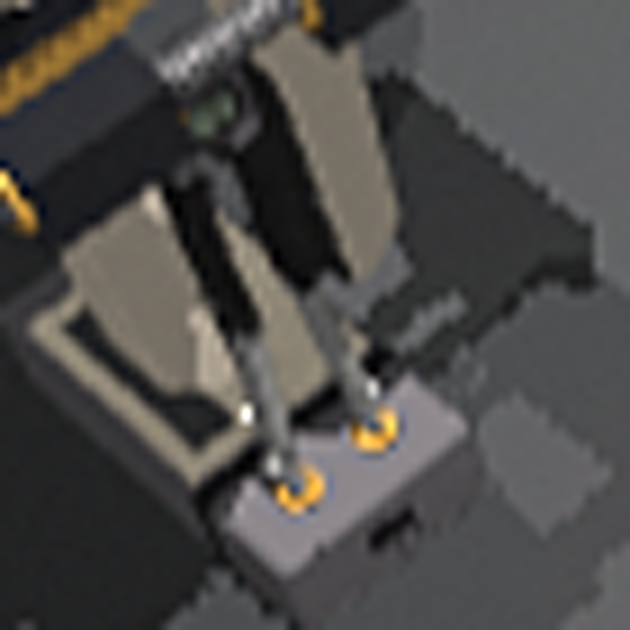

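```bash
python3 -m creep '[{"tx":0,"ty":0.0005,"tz":0,"ax":0.12,"ay":0,"az":0,"gripper":0.254},{"tx":0,"ty":0,"tz":0,"ax":0,"ay":0,"az":0,"gripper":0.254}]'
for i in 1 2 3 4 5 6 7 8 9 10 11 12 13 14 15 16 17 18 19 20; do python3 -m creep '[{"tx":0,"ty":0,"tz":0,"ax":0,"ay":0,"az":0,"gripper":0.254}]' >/dev/null; python3 r.py; done | tee a3.txt | python3 avg.py
```

```text
time_s: 20.7
tool_pos: [0.5836, -0.1985, 0.2646]
tool_rot: [-0.204, 0.979, 0.001, -0.0]
ft_force: [-0.5, -0.0, 6.7]
finger_gap: 0.0236
n 20 t 22.7 F 0.37 0.5 -6.69 tau -0.085 0.147 gap 0.02393 pos [ 0.58361 -0.19849  0.26467] sdFy 0.08
y of load (mm) -5.1
```

```bash
python3 -m creep '[{"tx":0,"ty":0.0007,"tz":0,"ax":0.16,"ay":0,"az":0,"gripper":0.254},{"tx":0,"ty":0,"tz":0,"ax":0,"ay":0,"az":0,"gripper":0.254}]'
for i in 1 2 3 4 5 6 7 8 9 10 11 12 13 14 15 16; do python3 -m creep '[{"tx":0,"ty":0,"tz":0,"ax":0,"ay":0,"az":0,"gripper":0.254}]' >/dev/null; python3 r.py; done | tee a4.txt | python3 avg.py
```

```text
time_s: 22.9
tool_pos: [0.5833, -0.1978, 0.2647]
tool_rot: [-0.204, 0.979, -0.0, 0.0]
ft_force: [0.2, -0.2, 5.5]
finger_gap: 0.0242
n 16 t 24.5 F 0.6 0.11 -6.54 tau -0.067 0.131 gap 0.02382 pos [ 0.58339 -0.19784  0.26464] sdFy 0.08
y of load (mm) 6.2
```

```bash
python3 -m creep '[{"tx":0,"ty":-0.0003,"tz":0.0001,"ax":-0.07,"ay":0,"az":0,"gripper":0.254},{"tx":0,"ty":0,"tz":0,"ax":0,"ay":0,"az":0,"gripper":0.254}]'
for i in 1 2 3 4 5 6 7 8 9 10 11 12 13 14 15 16 17 18 19 20; do python3 -m creep '[{"tx":0,"ty":0,"tz":0,"ax":0,"ay":0,"az":0,"gripper":0.254}]' >/dev/null; python3 r.py; done | tee a5.txt | python3 avg.py
```

```text
time_s: 24.7
tool_pos: [0.5835, -0.1981, 0.2646]
tool_rot: [-0.204, 0.979, 0.0, 0.0]
ft_force: [-0.2, 0.0, 6.7]
finger_gap: 0.0236
n 20 t 26.7 F 0.71 0.51 -7.24 tau -0.109 0.164 gap 0.02392 pos [ 0.5835 -0.1981  0.2646] sdFy 0.11
y of load (mm) -1.7
```

```bash
python3 -m creep '[{"tx":0,"ty":0,"tz":0.0002,"ax":0,"ay":0,"az":0,"gripper":0.254},{"tx":0,"ty":0,"tz":0,"ax":0,"ay":0,"az":0,"gripper":0.254}]'
for i in 1 2 3 4 5 6 7 8 9 10 11 12; do python3 -m creep '[{"tx":0,"ty":0,"tz":0,"ax":0,"ay":0,"az":0,"gripper":0.254},{"tx":0,"ty":0,"tz":0,"ax":0,"ay":0,"az":0,"gripper":0.254}]' >/dev/null; python3 r.py; done | tee a6.txt | python3 avg.py
python3 - <<'E'
from h import *
snap('wrist','w11');snap('scene','s11');snap('top','t11')
a=cv2.resize(cv2.imread('pics/w11.png')[160:250,215:335],None,fx=4.4,fy=4.4,interpolation=2)
b=cv2.resize(cv2.imread('pics/s11.png')[230:300,120:190],(396,396),interpolation=2)[:264*1+132]
c=np.zeros((396,528+272,3),np.uint8);c[:,:528]=a;c[:,528:]=b[:, :272];cv2.imwrite('pics/c20.png',c)
E
```

```text
time_s: 26.9
tool_pos: [0.5836, -0.1981, 0.2645]
tool_rot: [-0.204, 0.979, 0.0, 0.0]
ft_force: [-1.2, 0.1, 6.8]
finger_gap: 0.0238
n 12 t 29.3 F 0.62 0.36 -8.1 tau -0.145 0.131 gap 0.02382 pos [ 0.5836  -0.19809  0.2645 ] sdFy 0.14
y of load (mm) 7.2
```

View pics/c20.png

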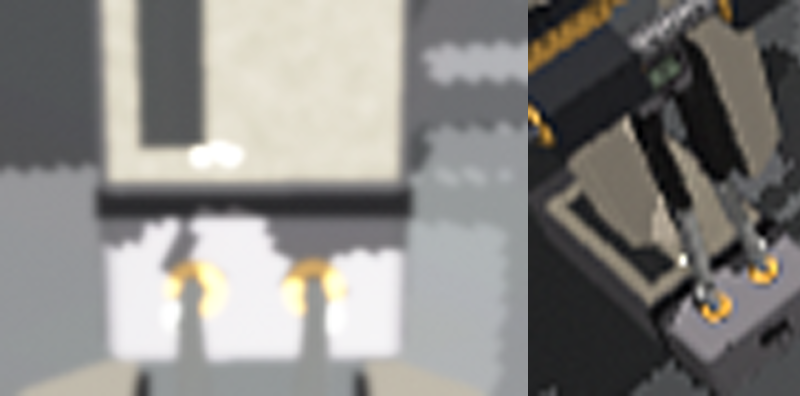

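View pics/s11.png

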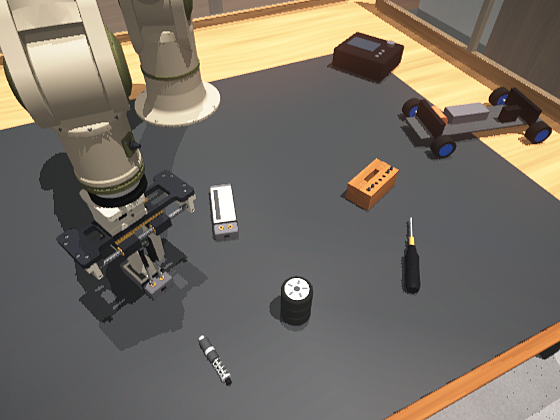

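```bash
python3 -m creep '[{"tx":0,"ty":-0.0001,"tz":0,"ax":-0.03,"ay":0,"az":0,"gripper":0.254},{"tx":0,"ty":0,"tz":0,"ax":0,"ay":0,"az":0,"gripper":0.254}]'
for i in $(seq 36); do python3 -m creep '[{"tx":0,"ty":0,"tz":0,"ax":0,"ay":0,"az":0,"gripper":0.254}]' >/dev/null; python3 r.py; done | tee a7.txt | python3 avg.py; tail -16 a7.txt | python3 avg.py
```

```text
time_s: 29.65
tool_pos: [0.5836, -0.1982, 0.2645]
tool_rot: [-0.204, 0.979, 0.001, 0.0]
ft_force: [-0.5, 0.6, 7.3]
finger_gap: 0.0236
n 36 t 33.25 F 0.54 0.57 -7.94 tau -0.133 0.146 gap 0.02386 pos [ 0.5836  -0.19819  0.2645 ] sdFy 0.1
y of load (mm) -0.4
n 16 t 33.25 F 0.47 0.65 -8.06 tau -0.136 0.156 gap 0.02384 pos [ 0.5836  -0.1982   0.26451] sdFy 0.18
y of load (mm) -2.5
```

```bash
python3 -c "
from workcell import *
print(close_job())"
```

```text
the job is handed in; nothing more can be done
None
```

I took the tester out of its stand and squeezed it to about 24 mm over the pads. I then rested its points on the short pack's two brass terminals and held them there about 3.6 s before handing in, still squeezed. The hand-in gives no verdict, so whether it passed is unknown.

**Last checks**
- **Squeeze:** the finger opening was 23.8 mm, and the points measured about 18 mm apart in the wrist camera (17.8 to 18.6 mm over several looks).
- **Placement:** the points were within about 1 mm of the terminal centres when I last measured, before the final small trims. Later pictures still showed both on the discs.
- **Force and steadiness:** the press on the pack was about 8 N in total, well under 20 N, with the arm still.
- **Other objects:** I saw no movement of the pack or the other objects in the last scene picture, judged by eye only.

**What is less certain**
- **First contact:** it appeared to sit mostly on one point. I lifted 1.5 mm to get a no-contact reading, lowered again, and trimmed the tilt in several small steps.
- **Load sharing:** the final estimate put the load about 0.4 to 2.5 mm from the middle, between the two points. Force-sensor noise and zero offset make that uncertain by several millimetres, so even sharing is likely but not proven.

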